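# Index the framing slide one notch

## Robot

A 7-joint arm with a two-finger parallel gripper is mounted at the origin on the work surface. World frame = base frame: x ahead of the robot, y to its left, z up, the work surface at z = 0. Lengths are in mm, angles in rad, forces in N, time in s.
With the tool pointing down it reaches from about 350 to 775 mm from the base axis. Payload 3.1 kg.
Tool frame: the origin (TCP) lies between the finger pads; the fingertips stand 19 mm ahead of it and the grasp point (between the pads) is the TCP (arm.tips_ahead is the distance from the TCP to the fingertips, in mm); z points along the fingers, y is the line along which they close (so a half turn about z gives the same grasp; the last joint's range is limited). The gripper opens to 85 mm and grips with 20 to 120 N. Pads are 22 mm wide; open, the fingers measure 114 mm over their backs; the gripper's body (76 mm by 85 mm) begins 54 mm behind the grasp point. The pads swing forward as they close: fully open they stand 13 mm farther back than shut.
Start: joints at [1.188, 0.311, 0.014, 1.512, -0.004, 1.319, -0.027], TCP at [183.866, -518.373, 250.304] pointing down, gripper open.
Joint ranges: [-2.7, 2.7], [-0.3, 1.91], [-1.27, 1.3], [0.12, 2.57], [-1.44, 4.58], [0.2, 2.03], [-3.05, 3.05]. Speed limits (rad/s): [2.79, 2.79, 3.14, 3.14, 3.14, 3.14, 3.14].

## Interface

Orientations are given as a rotation vector (axis times angle).
In Python, from workcell import observe, snapshot, camera_model, arm gives the robot as it stands. The module is installed in compiled form; this text tells all that it offers.
- The arm moves only by the tool send_rows, never from a script. Its argument "plan" is a list of rows, each a list of 7 numbers: the opening, from 0 (shut) to 1 (fully open), then the shift along the world's x, y, z in m, then the turn, a rotation vector about the world's x, y, z in rad. A call has 1 to 5 rows; each row is the pose to reach, as a shift and turn from the pose commanded when the call began; what a row does not reach only later rows make up. A row lasts 1/10 s, in which the tool goes at most 50 mm and 8.59 degrees, less where a joint would pass 70% of its speed; a pose out of reach is approached as far as the arm can. A call with a gripper value outside its range is refused whole. The fingers move at their own pace and stop on an object; "squeeze" is the grip in N (left out, the last holds). Time passes only in rows, so rows that repeat a pose let the fingers close. It gives the time, the measured TCP pose, the force, the opening and the grip force at its end, in the units of the state.
- observe(): the state, without advancing time (a new reading comes with each control period).
- snapshot(name): name is "scene" or "top" or "wrist"; returns (picture, depth): 400x640x3 uint8, red, green, blue; 400x640 float32, mm along the optical axis (not along the pixel's ray), 0 where there is no reading.
- camera_model(name): a dict with "camera_matrix" (3x3 intrinsics, pixels), "dist" ([k1, k2, p1, p2, k3] as OpenCV has them; the pictures are not rectified), "R" (3x3) and "t" (3): a world point X has camera coordinates R X + t. Camera axes: x right, y down, z forward; pixel columns grow to the right and rows downward; lengths in mm; the calibration is good to about 2 mm. A picture is of the moment at which its call begins: read the wrist's pose just before it. camera_model takes no time and is no camera call; for the wrist camera it gives the pose at the moment of the call.
- arm.close_job(): hands the job in; it is judged then, once.
The state is a dict: "time_s": time; "joint_positions": joint angles; "dq": joint speeds; "joint_torque": joint torques, N m; "position": TCP position; "tcp_rot": TCP orientation; "force": force on the tool from outside, world axes, zero at the start; "torque": the same for the moment, N m; "grip_width": finger opening in mm; "grip_force": force on a finger pad.
Only numpy, scipy, OpenCV 4.12 (cv2) and the standard library are available. Lean on these libraries where they do the work, as an engineer would, in place of code of your own. Each camera call takes 0.05 s, during which the arm holds its last target. There are 200 camera calls.

## Task

The picture frame on the dividing slide has to move one notch towards the round scribing post. First push the wooden block that lies in its way (the one on the post's side of the carriage) back off the track onto the ledge behind it; then draw the spring plunger out by its pull loop, slide the carriage exactly one notch towards the post and let the plunger snap fully home in that notch. Leave the other wooden block and everything else where it is.

Things in the scene. Friction and masses are not known exactly. Their poses are not given: they have to be found in the camera images.
- bed: the dividing slide's wooden bed, fixed, 380 mm long (y), 200 deep (x -50..+150), top face 45 mm above the table. Origin: on the table under the carriage's middle position; x points from the loop's side to the rear ledge, y along the slide, z up. The track is x -50..+40. End cheeks 22 mm high stand on the track at y beyond +-160
- ledge (a point): middle of the ledge, at bed x +95, y 0, on its top, 45 mm above the table: plywood x +40..+150 behind the track and level with it (no step), 380 mm long, with a 15 mm high fence on its rear edge (inner face bed x +140). Axes as the bed
- index_bar (a point): middle slot of the steel index bar on the bed's front, at bed x -58, y 0, 45 mm above the table. The bar spans x -66..-50, its top level with the track; five open slots 14 mm wide at bed y -90, -45, 0, +45, +90: pitch 45 mm. Axes as the bed
- carriage (a joint): carriage's place along bed y, m: 0 in the middle slot, where it starts locked; +-0.045 is one notch. Plunger out, it slides with about 2 N and stays where left. Aluminium, 110 mm long (+-55 in y), x -50..+44, a cream picture frame clamped on top; a 50 mm wide apron reaches down before the index bar to x -97. A block lying between carriage and cheek jams it before the next notch
- plunger (a joint): how far the plunger is drawn out towards bed -x, m: 0 fully home, 0.022 at its stop. Its 10 mm round-nosed pin is clear of the slots from 0.012 on. The spring pulls back with 7 N at 0, 11 N at the stop; let go between slots, the pin rests on the bar at about 0.012 until a slot meets it; it enters a slot up to about 4 mm off-centre
- loop (a point): centre of the plunger's pull loop: a level rectangular loop of 10 mm round steel bar at the carriage's front, 33 mm above the table, clear inside 38 mm (bed x) by 56 mm (bed y), outside 58 by 76, only the table below it. At bed x -130 with the plunger home, and at the carriage's y; moves with both. Axes as the bed
- carriage_top (a point): middle of the top of the frame on the carriage, 90.5 mm above the table; moves with the carriage
- post: scribing post, fixed: round steel foot 68 mm across, thin column, a 56 mm disc at 92 mm height, black cap, 148 mm tall in all. Origin: centre of its foot on the table. Stands off one end of the bed (about 235 mm from the bed's origin along y), on either side
- weight: dark square wooden end weight 66 x 66 mm, 90 mm tall, fixed off the other end of the bed. Origin: centre of its underside
- plain_block: loose wooden block, a plain cuboid 60 (x) x 75 (y) x 34 mm high, 0.12 kg, lying on the track at one side of the carriage. Origin: centre of its underside
- step_block: loose wooden block with a step, 60 (x) x 75 (y) mm, 22 mm high and 40 mm high on its own +y half, 0.12 kg, lying on the track at the other side of the carriage. Origin: centre of its underside
- yurt: small white ceramic yurt (round with a conical roof), 52 mm across, 56 mm high, standing on the ledge behind the carriage. Bystander. Origin: centre of its underside
- tape: cardboard ring 90 mm across, 25 mm high, lying on the table in front of the bed. Bystander. Origin: centre of its underside
- pot: squat terracotta pot 68 mm across, 50 mm high, in front of the bed. Bystander. Origin: centre of its underside
- jar: lidded jar 68 mm across, 100 mm high. Bystander. Origin: centre of its underside
- mug: blue ceramic mug 80 mm across, 90 mm high. Bystander. Origin: centre of its underside
- brush: hand brush lying on the table. Bystander
- carton: small cardboard box 90 x 120 x 50 mm high. Bystander. Origin: centre of its underside
There are look-alikes about, which are no part of the job. Leave any purple look-alike of the plain_block alone. What is shaped like the post but green is not meant.

How it is judged:
By the outcome, as a careful person would: the job done as asked, in the order asked, and still so for the second after the job is handed in, with the robot touching nothing.
It also fails if it takes over 53 s, if anything falls off the work surface, if the arm or the gripper's body presses on something with over 40 N, if the wrist force passes 120 N, or if a joint passes its speed limit or range.

## Working session

There is one attempt and no reset: what is moved stays moved. The work goes in short steps, Python scripts to look and compute and a tool call to move; the robot and the scene stay as the last step left them, time stands still between calls to the robot, and variables do not carry over. Pictures are saved under pics/ and viewed, at most 10 in all, crops included, and the job is handed in when it is done.

Besides the shell and the picture viewer there is one more tool, called after ">>>" as name([rows], argument=value, ...), one row to a line, values as JSON. send_rows: Moves the arm, as the interface text tells. Its arguments: {"type":"object","properties":{"plan":{"type":"array"},"squeeze":{"type":"number"}},"required":["plan"]}

```bash
mkdir -p pics; cat > h.py <<'E'
import numpy as np, cv2
from workcell import observe, snapshot, camera_model, arm
def cast(cam,uv,z):
    K=np.array(cam["camera_matrix"],float);d=np.array(cam["dist"],float);R=np.array(cam["R"]);t=np.array(cam["t"]).ravel()
    p=cv2.undistortPoints(np.array(uv,float).reshape(-1,1,2),K,d).reshape(-1,2)
    r=np.c_[p,np.ones(len(p))]@R; c=-R.T@t
    return c+r*((z-c[2])/r[:,2])[:,None]
def cloud(cam,dep):
    K=np.array(cam["camera_matrix"],float);d=np.array(cam["dist"],float);R=np.array(cam["R"]);t=np.array(cam["t"]).ravel()
    v,u=np.mgrid[0:400,0:640]
    p=cv2.undistortPoints(np.stack([u,v],-1).reshape(-1,1,2).astype(float),K,d).reshape(400,640,2)
    X=np.dstack([p,np.ones((400,640))])*dep[...,None]
    return (X-t)@R
E
python3 - <<'E'
from h import *
for n in("scene","top"):
    im,d=snapshot(n);np.savez(n+".npz",im=im,d=d);cv2.imwrite(f"pics/{n}0.png",im[...,::-1])
    c=camera_model(n);print(n,-np.array(c["R"]).T@np.array(c["t"]).ravel())
print(observe()["tcp_rot"],arm.tips_ahead)
E
```

```text
scene [ 870.6502237  -655.73256196  702.54277619]
top [ 217.81511936  -34.72503292 1489.03670293]
[-3.09397484e+00 -5.32441000e-01  8.08016148e-04] 19.0
```

View pics/top0.png

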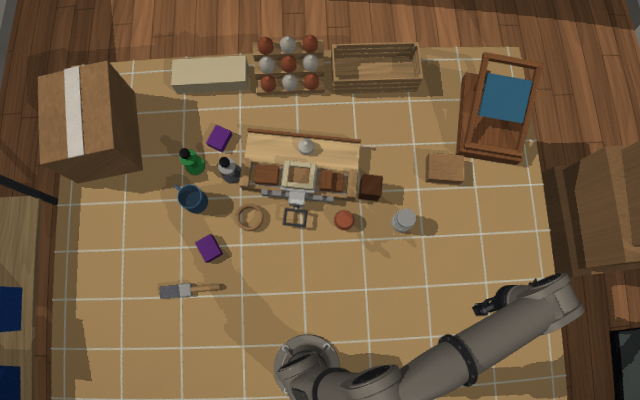

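View pics/scene0.png

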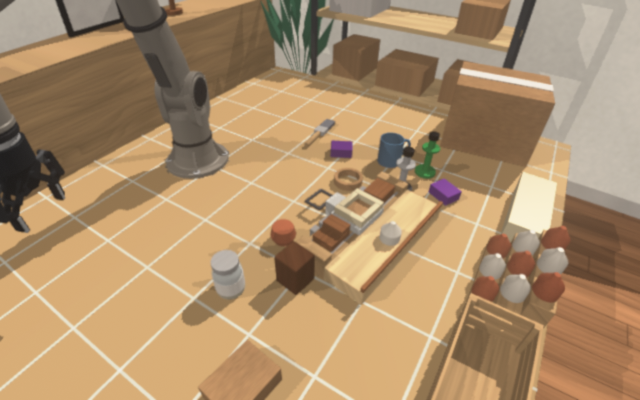

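The post (grey with a black cap) is at top px (228,168) and the green look-alike is at (192,160). Block candidates are (266,175) on the post's side and the stepped one at (332,181). The purple ones at (219,138) and (209,248) are look-alikes. The carriage frame is at (299,175) and the loop at (295,217).

```bash
python3 - <<'E'
from h import *
z=np.load("top.npz");im,d=z["im"],z["d"];c=camera_model("top");P=cloud(c,d)
crop=cv2.resize(im[120:240,170:390],(792,432),interpolation=cv2.INTER_CUBIC);cv2.imwrite("pics/crop0.png",crop[...,::-1])
for n in [(266,175),(299,175),(332,181),(306,146),(345,219),(228,168),(371,187),(295,200),(250,217),(405,220)]: print(n,P[n[1],n[0]].round())
# ledge/track level points
m=np.abs(P[...,2]-45)<5; m&=(P[...,0]>300)&(P[...,0]<750)&(abs(P[...,1])<300)
m=m.astype(np.uint8);n,l,s,ce=cv2.connectedComponentsWithStats(m)
for i in np.argsort(-s[1:,4])[:3]+1:
    print(s[i],cv2.minAreaRect(P[l==i][:,:2].astype(np.float32)))
def blob(lo,hi,box):
    m=(P[...,2]>lo)&(P[...,2]<hi);k=np.zeros_like(m);k[box[1]:box[3],box[0]:box[2]]=1;m&=k
    Q=P[m];print(lo,hi,len(Q),Q.mean(0).round(1),cv2.minAreaRect(Q[:,:2].astype(np.float32)))
blob(84,97,(270,150,325,200))
blob(72,86,(248,160,283,190))
blob(60,95,(318,165,352,195))
blob(24,42,(278,206,312,228))
E
```

```text
(266, 175) [609. 105.  79.]
(299, 175) [606.  -1.  72.]
(332, 181) [ 583. -106.   65.]
(306, 146) [693. -28. 101.]
(345, 219) [ 459. -142.   47.]
(228, 168) [631. 223. 103.]
(371, 187) [ 552. -228.   87.]
(295, 200) [525.  15.  65.]
(250, 217) [488. 169.   1.]
(405, 220) [ 439. -325.   97.]
[ 245  136  115   65 3237] ((640.867919921875, -5.1221466064453125), (377.7000732421875, 206.0196990966797), 81.60468292236328)
[334 210  19  14 115] ((468.4977111816406, -135.50367736816406), (42.92609405517578, 57.434814453125), 3.92594838142395)
[342 223  10   5  25] ((438.66973876953125, -146.05494689941406), (11.48724365234375, 29.77155303955078), 11.328895568847656)
84 97 507 [600.9  -6.2  89.7] ((623.8499755859375, -1.6453018188476562), (169.7104034423828, 126.1956558227539), 82.759521484375)
72 86 396 [613.2 104.6  78.3] ((615.9789428710938, 108.88693237304688), (126.38497161865234, 69.58584594726562), 77.42606353759766)
60 95 543 [ 580.5 -113.5   74. ] ((579.239501953125, -116.13612365722656), (103.33966064453125, 81.80011749267578), 86.1365737915039)
24 42 214 [477.7  20.1  36.4] ((481.28662109375, 19.99782371520996), (75.75131225585938, 69.00640869140625), 82.13867950439453)
```

View pics/crop0.png

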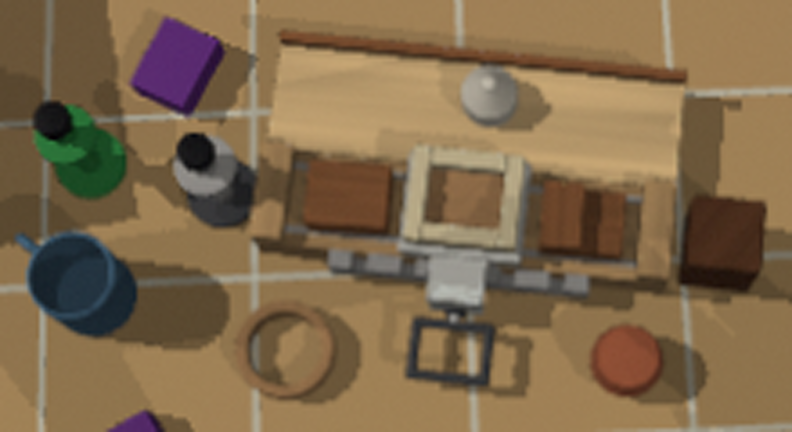

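The crop confirms it: the plain block is at crop (347,195), on the same side as the steel post at (205,160). The stepped block is on the other side at (583,218), and the pull loop is at (451,352). The post's side is world +y. Next I'll work out poses from masks.

```bash
python3 - <<'E'
from h import *
z=np.load("top.npz");im=z["im"];c=camera_model("top")
hsv=cv2.cvtColor(im,cv2.COLOR_RGB2HSV).astype(int);H,S,V=hsv[...,0],hsv[...,1],hsv[...,2]
def rect(m,box,h,name):
    k=np.zeros(m.shape,bool);k[box[1]:box[3],box[0]:box[2]]=1;m=(m&k).astype(np.uint8)
    n,l,s,_=cv2.connectedComponentsWithStats(m);i=1+np.argmax(s[1:,4])
    v,u=np.nonzero(l==i);X=cast(c,np.c_[u,v],h)[:,:2].astype(np.float32)
    print(name,s[i],cv2.minAreaRect(X))
for n in[(266,175),(299,163),(295,210),(283,215),(345,219)]:print(n,hsv[n[1],n[0]])
rect((H<12)&(S>120)&(V>70),(250,160,282,188),79,"block")
rect((S<110)&(V>165),(280,158,320,190),90.5,"frame")
rect((V<85)&(S<120),(278,205,312,230),38,"loop")
f=cast(c,[(170+281/3.6,120+33/3.6),(170+686/3.6,120+72/3.6)],60);print("fence",f)
for n,h in(((170+205/3.6,120+160/3.6),92),):print(cast(c,[n],h))
E
```

```text
(266, 175) [ 12 156 108]
(299, 163) [ 21  69 181]
(295, 210) [120   5  55]
(283, 215) [ 17 101 116]
(345, 219) [  9 163 139]
block [263 174   1   1   1] ((612.3007202148438, 114.32574462890625), (0.0, 0.0), 0.0)
frame [280 158  40  28 400] ((612.2357788085938, -2.9866714477539062), (125.11852264404297, 89.25828552246094), 87.34573364257812)
loop [283 205  25  22 207] ((481.2969970703125, 16.999858856201172), (73.68224334716797, 71.3733139038086), 81.10948944091797)
fence [[ 775.15614598  163.38561844   60.        ]
 [ 719.70083862 -208.87484078   60.        ]]
[[645.9887826  228.25548118  92.        ]]
```

>>> send_rows([
  [1,0.022,0.038,0.006,0,0,-0.1],
  [1,0.044,0.076,0.012,0,0,-0.2],
  [1,0.066,0.114,0.018,0,0,-0.3],
  [1,0.088,0.152,0.024,0,0,-0.4],
  [1,0.11,0.19,0.03,0,0,-0.489],
])

```text
time_s: 0.6
position: [294.3, -326.5, 280.1]
tcp_rot: [-3.132, 0.239, 0.001]
force: [0.6, -0.5, -0.1]
grip_width: 85.4
grip_force: 0.0
```

>>> send_rows([
  [1,0.022,0.038,0,0,0,0],
  [1,0.044,0.076,0,0,0,0],
  [1,0.066,0.114,0,0,0,0],
  [1,0.088,0.152,0,0,0,0],
  [1,0.11,0.19,0,0,0,0],
])

```text
time_s: 1.1
position: [404.1, -136.7, 280.1]
tcp_rot: [3.133, -0.233, -0.001]
force: [0.3, -1.4, 0.3]
grip_width: 85.3
grip_force: 0.0
```

>>> send_rows([
  [0.35,0.022,0.038,0,0,0,0],
  [0.35,0.044,0.076,0,0,0,0],
  [0.35,0.066,0.114,0,0,0,0],
  [0.35,0.088,0.152,0,0,0,0],
  [0.35,0.1,0.17,0,0,0,0],
])

```text
time_s: 1.6
position: [504.4, 36.6, 279.9]
tcp_rot: [-3.131, 0.223, 0.001]
force: [0.1, 0.1, -0.2]
grip_width: 29.6
grip_force: 0.0
```

>>> send_rows([
  [0.35,0,0,0,0,0,0],
  [0.35,0,0,0,0,0,0],
  [0.35,0,0,0,0,0,0],
])

```text
time_s: 1.9
position: [503.3, 29.8, 279.9]
tcp_rot: [3.131, -0.236, -0.002]
force: [0.2, -1.0, -0.6]
grip_width: 30.0
grip_force: 0.0
```

```bash
python3 - <<'E'
from h import *
o=observe();print(o["time_s"],o["position"],o["tcp_rot"],o["grip_width"])
c=camera_model("wrist");im,d=snapshot("wrist");np.savez("w1.npz",im=im,d=d,**c);cv2.imwrite("pics/w1.png",im[...,::-1])
print(-np.array(c["R"]).T@np.array(c["t"]).ravel(),np.array(c["R"]).round(2))
E
```

```text
1.9 [503.33779307  29.81649335 279.94165792] [ 3.13122426e+00 -2.36359458e-01 -1.64164525e-03] 30.030997127774196
[576.27803365  19.47356609 402.23057765] [[-0.15 -0.99  0.  ]
 [-0.95  0.15  0.29]
 [-0.28  0.04 -0.96]]
```

View pics/w1.png

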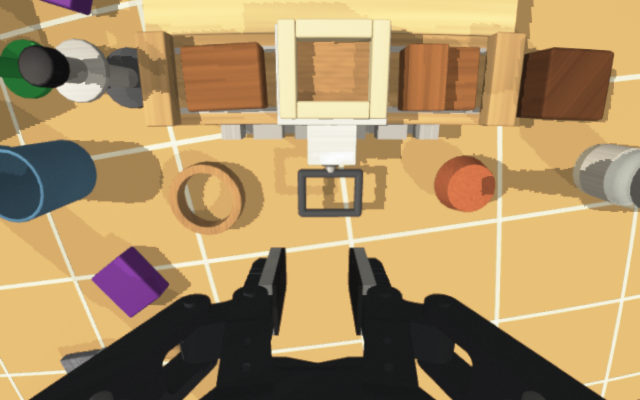

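The view is clear: loop at (330,193), plain block about (182–265, 44–108), frame about (278–389, 20–118), tape at (207,198) and pot at (465,184).

```bash
python3 - <<'E'
from h import *
z=np.load("w1.npz");im,d=z["im"],z["d"];c={k:z[k] for k in("camera_matrix","dist","R","t")}
hsv=cv2.cvtColor(im,cv2.COLOR_RGB2HSV).astype(int);V=hsv[...,2];P=cloud(c,d)
m=((V<95)&(P[...,2]>22)&(P[...,2]<50)).astype(np.uint8);m[:160]=0;m[225:]=0;m[:,:285]=0;m[:,375:]=0
v,u=np.nonzero(m);r=cv2.minAreaRect(cast(c,np.c_[u,v],35)[:,:2].astype(np.float32));print("loop",r)
def top(lo,hi,b):
    k=(P[...,2]>lo)&(P[...,2]<hi);q=np.zeros_like(k);q[b[1]:b[3],b[0]:b[2]]=1;Q=P[k&q][:,:2].astype(np.float32);return cv2.minAreaRect(Q),len(Q)
print("frame",top(86,95,(270,10,396,125)));print("block",top(75,83,(176,38,272,114)));print("pot",top(45,55,(430,150,500,215)));print("tape",top(20,30,(165,155,250,240)))
print("bar",cast(c,[(222,124),(438,122),(330.5,193)],[45]))
O=np.array([599.1,-.6]);th=np.radians(8.48);A=np.array([[np.cos(th),-np.sin(th)],[np.sin(th),np.cos(th)]])
for n,p in(("loop",r[0]),("block",top(75,83,(176,38,272,114))[0][0]),("frame",top(86,95,(270,10,396,125))[0][0])):print(n,A@(np.array(p)-O))
E
```

```text
loop ((478.9371032714844, 18.741695404052734), (73.12574768066406, 55.21415328979492), 81.26329803466797)
frame (((606.2738037109375, -0.3889427185058594), (100.3827896118164, 86.10423278808594), 81.4805679321289), 6333)
block (((616.8939208984375, 104.18991088867188), (74.8223876953125, 60.31085968017578), 83.87128448486328), 5090)
pot (((463.2087707519531, -139.8430633544922), (56.690982818603516, 55.8265380859375), 40.832088470458984), 1862)
tape (((489.2648620605469, 170.43368530273438), (88.84776306152344, 88.57760620117188), 54.24028778076172), 1835)
bar [[ 574.32497291  122.61433432   45.        ]
 [ 541.54257279 -106.83050637   45.        ]
 [ 480.90124477   18.49386785   45.        ]]
loop [-121.70141071    1.41051847]
block [  2.14662977 106.26825032]
frame [7.06425199 1.26662889]
```

>>> send_rows([
  [0.35,0.015,0.028,-0.02,0,0,0],
  [0.35,0.03,0.056,-0.05,0,0,0],
  [0.35,0.045,0.084,-0.085,0,0,0],
  [0.35,0.045,0.084,-0.125,0,0,0],
  [0.35,0.045,0.084,-0.15,0,0,0],
])

```text
time_s: 2.45
position: [547.3, 114.8, 127.3]
tcp_rot: [3.131, -0.232, -0.006]
force: [0.2, -0.2, -0.2]
grip_width: 29.7
grip_force: 0.0
```

>>> send_rows([
  [0.35,0,0,-0.025,0,0,0],
  [0.35,0,0,-0.045,0,0,0],
  [0.35,0,0,-0.056,0,0,0],
  [0.35,0,0,-0.056,0,0,0],
])

```text
time_s: 2.85
position: [547.7, 113.9, 72.9]
tcp_rot: [3.131, -0.235, -0.005]
force: [0.1, 0.1, 0.5]
grip_width: 29.7
grip_force: 0.0
```

>>> send_rows([
  [0.35,0.015,-0.002,0,0,0,0],
  [0.35,0.027,-0.004,0,0,0,0],
  [0.35,0.037,-0.0055,0,0,0,0],
  [0.35,0.047,-0.007,0,0,0,0],
  [0.35,0.057,-0.0085,0,0,0,0],
])

```text
time_s: 3.35
position: [606.4, 107.2, 75.0]
tcp_rot: [-3.133, 0.232, -0.0]
force: [-1.6, 1.4, 1.4]
grip_width: 29.6
grip_force: 0.9
```

>>> send_rows([
  [0.35,0.01,-0.0015,0,0,0,0],
  [0.35,0.02,-0.003,0,0,0,0],
  [0.35,0.03,-0.0045,0,0,0,0],
  [0.35,0.04,-0.006,0,0,0,0],
  [0.35,0.048,-0.007,0,0,0,0],
])

```text
time_s: 3.85
position: [654.7, 99.9, 74.2]
tcp_rot: [3.133, -0.233, -0.0]
force: [-1.7, 0.8, 1.1]
grip_width: 29.8
grip_force: 0.9
```

```bash
python3 - <<'E'
from h import *
c=camera_model("wrist");im,d=snapshot("wrist");np.savez("w2.npz",im=im,d=d,**c);cv2.imwrite("pics/w2.png",im[...,::-1])
print(observe()["position"])
E
```

```text
[656.14687922  99.50055249  74.23749082]
```

View pics/w2.png

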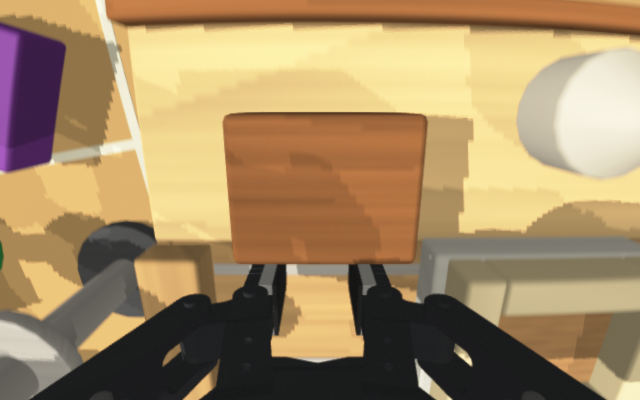

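The block is held square against both fingertips (front edge at row 262), the yurt at (590,120) is clear, and the ledge fence is at row 15. I'll push about 20 mm more.

>>> send_rows([
  [0.35,0.008,-0.001,0,0,0,0],
  [0.35,0.016,-0.0025,0,0,0,0],
  [0.35,0.02,-0.003,0,0,0,0],
  [0.35,0.02,-0.003,0,0,0,0],
])

```text
time_s: 4.3
position: [674.8, 96.7, 74.2]
tcp_rot: [3.133, -0.234, 0.002]
force: [-0.4, 1.2, -0.2]
grip_width: 30.1
grip_force: 0.0
```

>>> send_rows([
  [0.35,-0.02,0.003,0,0,0,0],
  [0.35,-0.05,0.007,0.03,0,0,0],
  [0.35,-0.08,0.012,0.07,0,0,0],
  [0.35,-0.1,0.015,0.11,0,0,0],
  [0.35,-0.12,0.018,0.15,0,0,0],
])

```text
time_s: 4.8
position: [552.7, 115.4, 226.0]
tcp_rot: [3.133, -0.231, 0.001]
force: [1.0, 0.5, 0.2]
grip_width: 30.1
grip_force: 0.0
```

>>> send_rows([
  [0.2,-0.015,-0.02,0.01,0,0,0],
  [0.2,-0.03,-0.045,0.02,0,0,0],
  [0.2,-0.045,-0.07,0.03,0,0,0],
  [0.2,-0.055,-0.08,0.03,0,0,0],
  [0.2,-0.055,-0.08,0.03,0,0,0],
])

```text
time_s: 5.3
position: [498.1, 33.5, 254.4]
tcp_rot: [3.131, -0.238, 0.001]
force: [0.3, 0.1, -0.5]
grip_width: 16.9
grip_force: 0.0
```

```bash
python3 - <<'E'
from h import *
c=camera_model("wrist");im,d=snapshot("wrist");cv2.imwrite("pics/w3.png",im[...,::-1])
o=observe();print(o["position"],o["tcp_rot"],o["grip_width"])
P=cloud(c,d);V=im.max(2)
O=np.array([607.5,-.6]);th=np.radians(8.55);A=np.array([[np.cos(th),-np.sin(th)],[np.sin(th),np.cos(th)]])
B=(P[...,:2]-O)@A.T
def top(lo,hi,x0,x1,y0,y1,mask=True):
    k=(P[...,2]>lo)&(P[...,2]<hi)&(B[...,0]>x0)&(B[...,0]<x1)&(B[...,1]>y0)&(B[...,1]<y1)&mask
    Q=B[k].astype(np.float32)
    return (len(Q),np.percentile(Q,[.5,99.5],axis=0).round(1).tolist(),cv2.minAreaRect(Q)) if len(Q) else 0
print("block",top(75,83,0,145,58,160));print("frame",top(86,95,-60,60,-70,70));print("loop",top(22,45,-175,-98,-60,60,V<95))
E
```

```text
[498.63108083  35.23576457 254.14177065] [-3.13258610e+00  2.33979895e-01 -6.35176270e-04] 16.979600157891042
block 0
frame (7579, [[-43.9, -49.4], [40.9, 49.7]], ((-1.3460807800292969, -0.07805252075195312), (85.71903991699219, 100.55811309814453), 0.46256086230278015))
loop (1473, [[-157.9, -35.3], [-102.9, 36.9]], ((-130.08038330078125, 0.5178337097167969), (72.73458862304688, 56.07854461669922), 89.63986206054688))
```

View pics/w3.png

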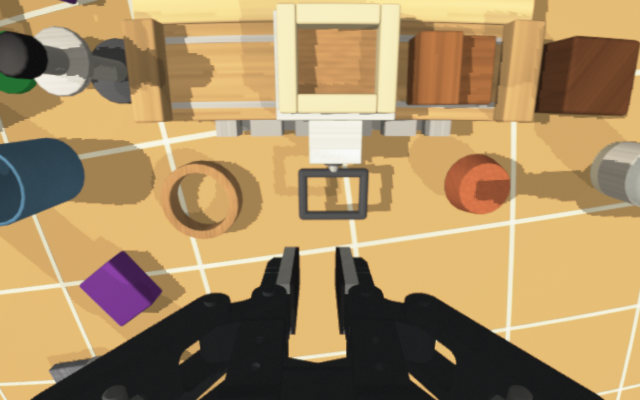

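The track on the post's side is clear, the step block is in place, and the loop is at (333,194), measured at bed (-130, 0.5). I'll descend into the loop.

>>> send_rows([
  [0.14,-0.02,-0.016,-0.04,0,0,0],
  [0.14,-0.02,-0.016,-0.08,0,0,0],
  [0.14,-0.02,-0.016,-0.12,0,0,0],
  [0.14,-0.02,-0.016,-0.15,0,0,0],
  [0.14,-0.02,-0.016,-0.16,0,0,0],
])

```text
time_s: 5.85
position: [476.2, 21.0, 90.5]
tcp_rot: [-3.132, 0.228, 0.012]
force: [0.5, -0.3, 0.4]
grip_width: 12.0
grip_force: 0.0
```

>>> send_rows([
  [0.14,0,0,-0.015,0,0,0],
  [0.14,0,0,-0.025,0,0,0],
  [0.14,0,0,-0.025,0,0,0],
])

```text
time_s: 6.15
position: [478.5, 20.0, 68.5]
tcp_rot: [-3.133, 0.23, 0.003]
force: [-0.3, 0.2, -0.4]
grip_width: 12.1
grip_force: 0.0
```

```bash
python3 - <<'E'
from h import *
c=camera_model("wrist");im,d=snapshot("wrist");cv2.imwrite("pics/w4.png",im[...,::-1])
o=observe();print(o["position"],o["force"],o["grip_width"])
E
```

```text
[479.16418872  19.88981983  69.36978011] [ 0.27680947 -0.5720162  -0.38840954] 12.053755343211344
```

View pics/w4.png

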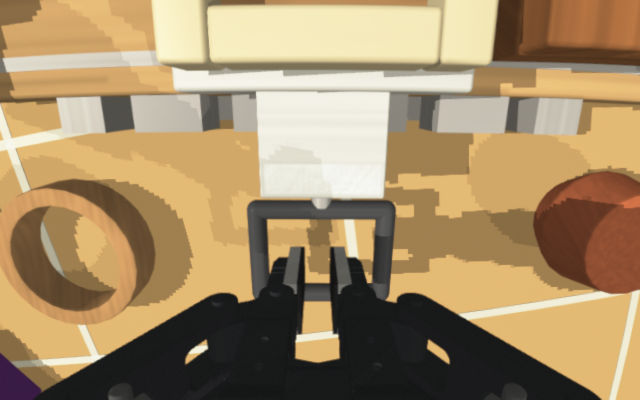

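The fingers (289–352) sit centred between the loop's side bars (258 and 384). I'll descend gently and watch the force.

>>> send_rows([
  [0.14,0,0,-0.012,0,0,0],
  [0.14,0,0,-0.024,0,0,0],
  [0.14,0,0,-0.032,0,0,0],
  [0.14,0,0,-0.038,0,0,0],
  [0.14,0,0,-0.038,0,0,0],
])

```text
time_s: 6.7
position: [477.9, 19.0, 30.2]
tcp_rot: [3.133, -0.232, -0.004]
force: [-1.0, -0.9, -0.3]
grip_width: 12.0
grip_force: 0.0
```

>>> send_rows([
  [0.2,-0.006,0.001,0,0,0,0],
  [0.2,-0.012,0.002,0,0,0,0],
  [0.2,-0.017,0.0025,0,0,0,0],
  [0.2,-0.021,0.003,0,0,0,0],
  [0.2,-0.025,0.004,0,0,0,0],
])

```text
time_s: 7.2
position: [458.7, 22.5, 32.7]
tcp_rot: [-3.132, 0.233, -0.018]
force: [9.0, -2.5, -7.8]
grip_width: 17.2
grip_force: 4.6
```

```bash
cat > lp.py <<'E'
from h import *
import sys
c=camera_model("wrist");im,d=snapshot("wrist");cv2.imwrite(f"pics/{sys.argv[1]}.png",im[...,::-1])
o=observe();O=np.array([607.5,-.6]);th=np.radians(8.55);A=np.array([[np.cos(th),-np.sin(th)],[np.sin(th),np.cos(th)]])
print("tcp bed",A@(o["position"][:2]-O),"F bed",A@np.array(o["force"])[:2],o["grip_width"])
P=cloud(c,d);V=im.max(2);B=(P[...,:2]-O)@A.T
def r(k,n):
    Q=B[k]
    if len(Q):print(n,len(Q),np.percentile(Q,[1,99],axis=0).round(1).tolist())
r((P[...,2]>22)&(P[...,2]<45)&(V<95)&(B[...,0]>-145)&(B[...,0]<-98)&(abs(B[...,1]-20)<75),"loop rear part")
r((P[...,2]>58)&(P[...,2]<72)&(V>110)&(B[...,0]>-105)&(B[...,0]<-60)&(abs(B[...,1]-20)<60),"apron")
r((P[...,2]>84)&(P[...,2]<97)&(V>110)&(B[...,0]>-60)&(B[...,0]<60)&(abs(B[...,1]-20)<90),"frame")
E
python3 lp.py w5
```

```text
tcp bed [-151.31609766    0.70498861] F bed [ 8.52982651 -0.73258312] 16.74648000997761
loop rear part 8355 [[-144.4, -36.3], [-112.6, 36.4]]
apron 22614 [[-92.0, -24.3], [-60.3, 24.2]]
```

>>> send_rows([
  [0.2,-0.004,0.0005,0,0,0,0],
  [0.2,-0.007,0.001,0,0,0,0],
  [0.2,-0.007,0.001,0,0,0,0],
])

```text
time_s: 7.55
position: [452.4, 23.5, 32.9]
tcp_rot: [-3.132, 0.233, -0.02]
force: [10.0, -1.8, -7.5]
grip_width: 17.1
grip_force: 5.0
```

```bash
python3 lp.py w6
```

```text
tcp bed [-156.70668954    0.7129385 ] F bed [10.98545564 -1.66206319] 17.485988493745488
loop rear part 6252 [[-144.9, -36.3], [-118.9, 36.3]]
apron 23639 [[-92.1, -24.3], [-60.3, 24.2]]
```

>>> send_rows([
  [0.2,0.001,0.006,0,0,0,0],
  [0.2,0.002,0.013,0,0,0,0],
  [0.2,0.003,0.02,0,0,0,0],
  [0.2,0.004,0.027,0,0,0,0],
  [0.2,0.0045,0.03,0,0,0,0],
])

```text
time_s: 8.1
position: [457.2, 53.2, 32.9]
tcp_rot: [-3.132, 0.234, -0.02]
force: [9.4, -2.4, -5.8]
grip_width: 17.3
grip_force: 5.0
```

```bash
python3 lp.py w7
```

```text
tcp bed [-156.59739675   31.39241214] F bed [ 9.80266054 -1.50607396] 17.18649657103836
loop rear part 6552 [[-144.9, -6.3], [-118.5, 66.4]]
apron 23590 [[-92.1, 5.7], [-60.3, 54.2]]
```

>>> send_rows([
  [0.2,0.001,0.006,0,0,0,0],
  [0.2,0.0015,0.011,0,0,0,0],
  [0.2,0.0022,0.0148,0,0,0,0],
  [0.2,0.0022,0.0148,0,0,0,0],
])

```text
time_s: 8.55
position: [459.5, 68.3, 32.9]
tcp_rot: [-3.131, 0.234, -0.02]
force: [10.0, -2.1, -7.4]
grip_width: 17.4
grip_force: 5.0
```

```bash
python3 lp.py w8
```

```text
tcp bed [-156.58085479   46.08919416] F bed [9.95173479 0.20422269] 17.030023628402787
loop rear part 6615 [[-144.9, 9.0], [-118.5, 82.0]]
apron 23616 [[-92.2, 21.0], [-60.3, 69.5]]
```

>>> send_rows([
  [0.2,0.005,-0.0008,0,0,0,0],
  [0.2,0.01,-0.0015,0,0,0,0],
  [0.2,0.016,-0.0024,0,0,0,0],
  [0.2,0.022,-0.0033,0,0,0,0],
  [0.2,0.027,-0.004,0,0,0,0],
])

```text
time_s: 9.1
position: [480.3, 64.9, 31.6]
tcp_rot: [3.133, -0.233, -0.001]
force: [-0.1, 0.3, -0.1]
grip_width: 17.4
grip_force: 0.0
```

>>> send_rows([
  [0.14,0,0,0,0,0,0],
  [0.14,0,0,0,0,0,0],
])

```text
time_s: 9.3
position: [479.7, 65.1, 31.2]
tcp_rot: [3.133, -0.232, -0.002]
force: [0.0, 0.4, 0.4]
grip_width: 11.8
grip_force: 0.0
```

```bash
python3 lp.py w9
```

```text
tcp bed [-136.2258703    45.95238056] F bed [-0.1821706   0.52135022] 11.886248251518628
loop rear part 8603 [[-139.1, 9.0], [-102.8, 81.9]]
apron 20941 [[-91.8, 21.0], [-60.3, 69.6]]
frame 7249 [[-45.0, -2.9], [-42.7, 93.2]]
```

The plunger is home: the loop's rear edge is at -102.8, the same as at the start, and the carriage moved about 45.3 mm. I'll withdraw straight up.

>>> send_rows([
  [0.14,0,0,0.012,0,0,0],
  [0.14,0,0,0.03,0,0,0],
  [0.14,0,0,0.06,0,0,0],
  [0.14,0,0,0.1,0,0,0],
  [0.14,0,0,0.14,0,0,0],
])

```text
time_s: 9.85
position: [479.7, 65.2, 173.2]
tcp_rot: [3.133, -0.231, -0.001]
force: [0.6, 0.2, -0.4]
grip_width: 11.7
grip_force: 0.0
```

>>> send_rows([
  [0.14,0,0,0.04,0,0,0],
  [0.14,0,0,0.08,0,0,0],
  [0.14,0,0,0.12,0,0,0],
  [0.14,0,0,0.12,0,0,0],
  [0.14,0,0,0.12,0,0,0],
])

```text
time_s: 10.35
position: [480.6, 65.4, 292.8]
tcp_rot: [-3.133, 0.231, -0.004]
force: [-0.8, 0.5, -0.7]
grip_width: 11.8
grip_force: 0.0
```

```bash
python3 lp.py w10; python3 - <<'E'
from h import *
c=camera_model("wrist");im,d=snapshot("wrist");P=cloud(c,d)
O=np.array([607.5,-.6]);th=np.radians(8.55);A=np.array([[np.cos(th),-np.sin(th)],[np.sin(th),np.cos(th)]]);B=(P[...,:2]-O)@A.T
for n,x0,x1,y0,y1 in(("plain",20,138,59,170),("step",-60,60,-155,-60)):
    k=(P[...,2]>62)&(P[...,2]<88)&(B[...,0]>x0)&(B[...,0]<x1)&(B[...,1]>y0)&(B[...,1]<y1);Q=B[k]
    if len(Q):print(n,len(Q),np.percentile(Q,[1,99],axis=0).round(1).tolist())
E
```

```text
tcp bed [-135.964018     45.92759948] F bed [-0.24923187 -0.6742814 ] 12.036747460677896
loop rear part 773 [[-144.4, 9.0], [-103.5, 81.7]]
apron 1493 [[-91.9, 21.4], [-60.2, 69.4]]
frame 5099 [[-43.7, -4.0], [32.5, 94.8]]
plain 547 [[20.1, 59.2], [37.2, 169.7]]
step 4815 [[-37.1, -142.4], [22.0, -68.5]]
```

View pics/w10.png

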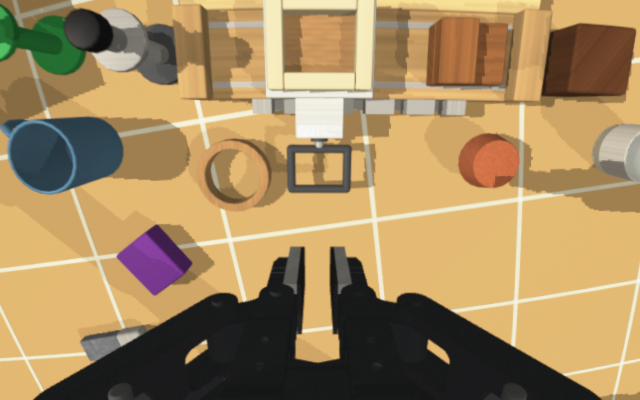

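The loop is at (319,168) and home, the carriage is one notch over, and the step block at (468,52) is untouched. I'll check the plain block on the ledge from the top camera before handing in.

```bash
python3 - <<'E'
from h import *
c=camera_model("top");im,d=snapshot("top");P=cloud(c,d);cv2.imwrite("pics/t2.png",cv2.resize(im[110:250,170:420],(750,420),interpolation=cv2.INTER_CUBIC)[...,::-1])
O=np.array([607.5,-.6]);th=np.radians(8.55);A=np.array([[np.cos(th),-np.sin(th)],[np.sin(th),np.cos(th)]]);B=(P[...,:2]-O)@A.T
k=(P[...,2]>70)&(P[...,2]<88)&(B[...,0]>30)&(B[...,0]<138)&(B[...,1]>50)&(B[...,1]<170);Q=B[k];print(len(Q),np.percentile(Q,[3,97],axis=0).round(1) if len(Q) else 0)
E
```

```text
157 [[ 61.8  67.8]
 [119.6 137.4]]
```

View pics/t2.png

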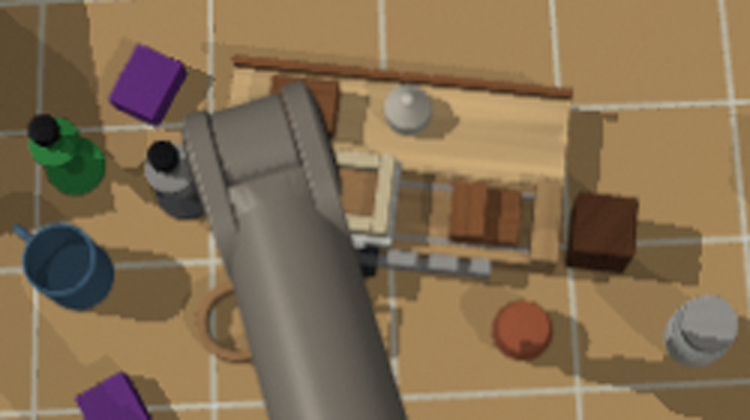

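The block lies on the ledge (seen at (305,100)), spanning bed x about 60–120, so it is fully off the track. Everything else is in place, so I'm handing in.

```bash
python3 -c "
from workcell import arm
print(arm.close_job())"
```

```text
the job is handed in; nothing more can be done
None
```

The job is handed in: the plain block is on the ledge, the carriage is one notch (about 45 mm) towards the post, the plunger is fully home, and the pictures show everything else where it was; the verdict was not returned.

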